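# Bolt the lid of a fly-tying materials case

## Robot

A 6-joint arm with a two-finger parallel gripper is mounted at the origin on the work surface. World frame = base frame: x ahead of the robot, y to its left, z up, the work surface at z = 0. Lengths are in mm, angles in degrees, forces in N, time in s.
With the tool pointing down it reaches from about 300 to 850 mm from the base axis. Payload 4.2 kg.
Tool frame: the origin (TCP) lies midway between the tips of the shut fingers; the grasp point (between the pads) lies 19 mm behind it; z points along the fingers, y is the line along which they close (so a half turn about z gives the same grasp; the last joint's range is limited). The gripper opens to 91 mm and grips with 3 to 60 N. Pads are 32 mm wide; open, the fingers measure 118 mm over their backs; the gripper's body (76 mm by 178 mm) begins 60 mm behind the grasp point.
Start: joints at [64.973, 18.312, 89.639, -0, 72.044, -1.146], TCP at [232.785, 525.789, 213.976] pointing down, gripper open.
Joint ranges: [-177.97, 177.97], [-48.28, 115.42], [12.27, 149.76], [-77.06, 257.06], [2.81, 150.46], [-146.56, 146.56]. Speed limits (degrees/s): [147.25, 147.25, 180, 180, 180, 180].

## Interface

Orientations are given as [roll, pitch, yaw] about the fixed x, y, z axes, in that order (R = Rz(yaw) Ry(pitch) Rx(roll)).
In Python, from workcell import env gives the robot as it stands.
- The arm moves only by the shell command python3 -m jog 'ROWS' [FORCE]. ROWS is a JSON object of lists of equal length, an entry for each row: "jaw": the finger opening in mm, from 0 to 91.2; "slide": the shift along the tool's x, y, z in units of 30 mm (1.0 is 30 mm), a list of three; "spin": the turn about the tool's z in units of 8 degrees (1.0 is 8 degrees). In form: {"jaw": [jaw, ...], "slide": [[dx, dy, dz], ...], "spin": [spin, ...]}. A call has 1 to 10 rows; each row shifts and turns the commanded pose from where the row before left it, along the tool's axes as they then stand; what a row does not reach is not made up. A row lasts 1/10 s, in which the tool goes at most 50 mm and 8.59 degrees, less where a joint would pass 70% of its speed; a pose out of reach is approached as far as the arm can. A call is refused whole if a number of a shift passes 1 or a number of a turn 1, either way. A call with a gripper value outside its range is refused whole. The fingers move at their own pace and stop on an object; FORCE is the grip in N (left out, the last holds). Time passes only in rows, so rows that do not move let the fingers close. It gives the time, the measured TCP pose, the force, the opening and the grip force at its end, in the units of the state.
- env.state(): the state, without advancing time (a new reading comes with each control period).
- env.grab_frame(name): name is "side" or "top"; returns the picture (480x640x3 uint8, red, green, blue); there is no depth.
- env.camera_model(name): a dict with "fx", "fy", "cx", "cy" (pixels), "camera_from_world" (4x4, takes a point from world to camera coordinates). Camera axes: x right, y up, looking along -z (the intrinsics and any distortion apply to the point x, -y, -z); pixel columns grow to the right and rows downward; lengths in mm; the calibration is good to about 2 mm. A picture is of the moment at which its call begins. camera_model takes no time and is no camera call.
- env.job_done(): hands the job in; it is judged then, once.
The state is a dict: "time_s": time; "qpos": joint angles; "qvel": joint speeds; "effort": joint torques, N m; "ee_pos": TCP position; "ee_rot": TCP orientation; "force": force on the tool from outside, world axes, zero at the start; "torque": the same for the moment, N m; "gripper_width": finger opening in mm; "gripper_force": force on a finger pad.
Only numpy, scipy, OpenCV 4.12 (cv2) and the standard library are available. Lean on these libraries where they do the work, as an engineer would, in place of code of your own. Each camera call takes 0.05 s, during which the arm holds its last target. There are 200 camera calls.

## Task

Bolt the bamboo case shut: slide the barrel bolt across by its red ball handle, find the notch in the steel keeper, and turn the handle fully down into it. Feel for the notch gently - never lean hard on the keeper or on its end stop with the handle - then let go and back away, leaving the other things on the desk and on the lid where they stand.

Things in the scene. Friction and masses are not known exactly. Their poses are not given: they have to be found in the camera images.
- case: Bamboo case fixed to the desk, 220 (x) x 360 (y) x 70 mm tall; origin under its centre, -x side facing the robot. The bolt's rod lies on the lid along the case's y, axis at case x = -86 mm (24 mm behind the front edge), z = 86. In front of the rod a rim keeps the handle up: a dark strip (top z 91 mm), then the keeper. The handle must never press on rim or case with over 45 N (14 N at the ball).
- notch_mid (a point): Point fixed to the case, at case (-106, 5, 94) mm: top of the steel keeper plate (4 mm thick), where its notch lies ON AVERAGE. The notch (11.6 mm wide, open above, floor 13 mm below the top) is up to 15 mm to either side along the case's y (slide 0.05 to 0.08), not measured: find it by feel or sight. 14 mm past the notch's centre a raised ear (to z 112 mm) stops the handle.
- knob (a point): Centre of the red ball (18 mm diameter) on the end of the handle, 62 mm from the rod's axis. It can be pinched from above across the case's y axis and swivels between the fingers as the handle turns. When the handle is down the ball hangs in front of the case's front edge.
- handle: Steel bar 8 mm thick standing out from the rod, ball on its end. Origin: where it joins the rod's axis, at case (-86, -60 + slide, 86) mm; its own z points along the bar to the ball. It belongs to the rod: slides along case +y and turns about the rod's axis.
- bolt_slide (a joint): Travel of the bolt in m along the case's +y axis (the robot's left when the case faces it squarely); 0 = fully drawn back, starts 0 to 0.02. It drags with about 3 N of friction and stays where left.
- bolt_turn (a joint): Handle angle in rad: 0 = upright, grows as the handle swings down to the case's front (-x), pi/2 = level, pointing to the front; where the notch is not under it it stops on the rim at 0.9 to 1.08; about 1.6 when fully down on the floor of the notch. Starts between -0.05 and 0.3. Slight friction (about 0.5 N at the ball), stays where left.
- spool_pink: Pink thread spool, 30 mm diameter, 32 mm tall, loose on the lid behind the bolt; origin under its centre. Leave alone.
- spool_olive: Olive thread spool, 30 mm diameter, 32 mm tall, loose on the lid behind the bolt; origin under its centre. Leave alone.
- bead_jar: Amber bead jar, 44 mm diameter, 45 mm tall, loose on the lid behind the bolt; origin under its centre. Leave alone.
- tape_measure: Blue tape measure, 60 x 65 x 32 mm, on the desk; origin under its centre. Leave alone.
- cement_bottle: Clear cement bottle, 38 mm diameter, 70 mm tall, on the desk; origin under its centre. Leave alone.
- fly_reel: Black fly reel lying flat, 84 mm diameter, 34 mm tall, on the desk; origin under its centre. Leave alone.
- screwdriver: Yellow screwdriver, 160 mm long, lying on the desk along its own x. Leave alone.

How it is judged (in metres and radians):
On the way:
1. the bolt is slid across, handle still up: slide at least 40 mm with the handle less than 1.1 rad down (value of joint bolt_slide above 0.04 m and value of joint bolt_turn below 1.1 rad), for 0.1 s.
At the end, for the whole second after the job is handed in: The bolt is across (slide 46 to 84 mm), the handle lies down in the keeper's notch (turned at least 1.45 rad from upright) and is at rest, released (value of joint bolt_turn above 1.45 rad and value of joint bolt_slide between 0.046 and 0.084 m and velocity of joint bolt_turn between -0.05 and 0.05 rad/s); the robot touches nothing.
It fails at once if the handle is pressed on the case, strip or keeper with more than 45 N (contact force between handle and case above 45 N).
It fails at once if anything else on the lid or the desk is moved more than 25 mm (distance of any of spool_pink, spool_olive, bead_jar, tape_measure, cement_bottle, fly_reel, screwdriver from where it was at the start of the episode above 0.025 m).
It also fails if it takes over 72 s, if anything falls off the work surface, if the arm or the gripper's body presses on something with over 40 N, if the wrist force passes 120 N, or if a joint passes its speed limit or range.

## Working session

There is one attempt and no reset: what is moved stays moved. The work goes in short steps, Python scripts to look and compute and a shell command to move; the robot and the scene stay as the last step left them, time stands still between calls to the robot, and variables do not carry over. Pictures are saved under pics/ and viewed, at most 10 in all, crops included, and the job is handed in when it is done.

```bash
mkdir -p pics; ls
python3 - <<'E'
from workcell import env
import cv2,numpy as np
for n in("top","side"):
    cv2.imwrite(f"pics/{n}0.png",env.grab_frame(n)[:,:,::-1]); m=env.camera_model(n); print(n,{k:(np.round(v,3).tolist() if k=="camera_from_world" else v) for k,v in m.items()})
print(env.state())
E
```

```text
pics
top {'fx': 479.37656444682057, 'fy': 479.37656444682057, 'cx': 320.83343717651627, 'cy': 241.35551822796515, 'camera_from_world': [[-0.028, -1.0, 0.003, 16.818], [0.996, -0.027, 0.082, -573.489], [-0.082, 0.005, 0.997, -1126.787], [0.0, 0.0, 0.0, 1.0]]}
side {'fx': 471.08553773464564, 'fy': 471.08553773464564, 'cx': 326.13639778136366, 'cy': 243.9443865279891, 'camera_from_world': [[0.757, -0.653, 0.019, -407.167], [0.456, 0.549, 0.701, -330.663], [-0.468, -0.522, 0.713, -1092.085], [0.0, 0.0, 0.0, 1.0]]}
{'time_s': 0.1, 'qpos': array([ 6.49744942e+01,  1.83462103e+01,  8.96966325e+01,  2.24411358e-03,
        7.20440701e+01, -1.14738380e+00]), 'qvel': array([-0.09241334, -0.10748252, -0.20262017, -0.02945752,  0.03682597,
        0.02398693]), 'effort': array([ 1.23128586e-03, -4.13335812e+01, -2.32510293e+01,  7.28305173e-02,
        4.21162590e-02, -7.21785136e-05]), 'ee_pos': array([232.57462283, 525.39370294, 213.24093829]), 'ee_rot': array([-1.79913147e+02, -3.87369887e-03,  1.56121182e+02]), 'force': array([-0.53508008,  0.05581055,  0.20868267]), 'torque': array([ 0.00576646, -0.01256112, -0.00148513]), 'gripper_force': 0.0, 'gripper_width': 90.88647016430852}
```

View pics/top0.png

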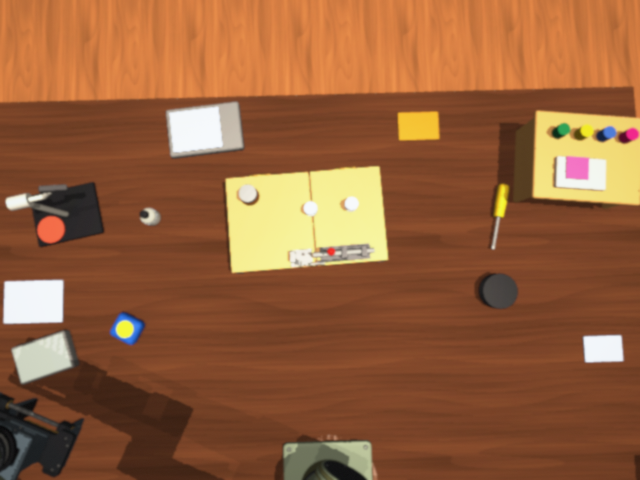

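View pics/side0.png

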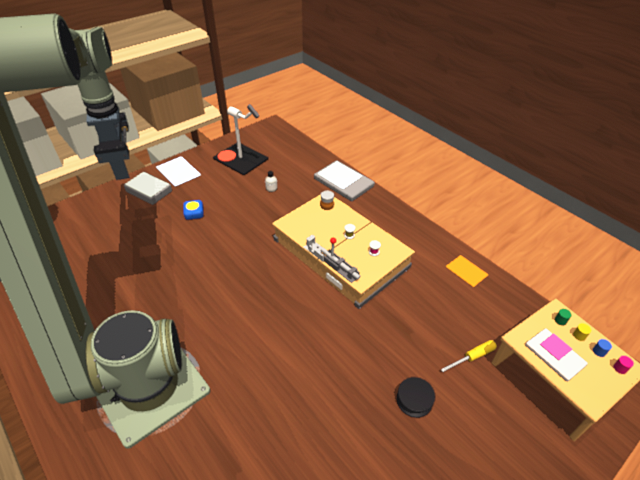

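The top view shows the case at (225–387, 167–272) px, with the red ball at about (331,252) and the keeper at about (302,258). In the side view the ball is at about (333,241). Next I measure these and enlarge the bolt.

```bash
cat > h.py <<'E'
import cv2,numpy as np
from workcell import env
def ray(n,u,v):
    m=env.camera_model(n);T=np.array(m["camera_from_world"]);R=T[:3,:3]
    d=np.array([(u-m["cx"])/m["fx"],-(v-m["cy"])/m["fy"],-1]);return -R.T@T[:3,3],R.T@d/np.linalg.norm(d)
def onz(n,u,v,z):
    o,d=ray(n,u,v);return o+d*(z-o[2])/d[2]
def proj(n,p):
    m=env.camera_model(n);c=np.array(m["camera_from_world"])@np.r_[p,1];return np.array([m["cx"]-m["fx"]*c[0]/c[2],m["cy"]+m["fy"]*c[1]/c[2]])
def tri(a,b):
    (o1,d1),(o2,d2)=ray("top",*a),ray("side",*b)
    s=np.linalg.lstsq(np.c_[d1,-d2],o2-o1,rcond=None)[0];p,q=o1+s[0]*d1,o2+s[1]*d2
    return (p+q)/2,np.linalg.norm(p-q)
def red(im,box):
    h=cv2.cvtColor(im,cv2.COLOR_RGB2HSV);m=((h[...,0]<6)|(h[...,0]>174))&(h[...,1]>170)&(h[...,2]>90)
    k=np.zeros_like(m);x0,y0,x1,y1=box;k[y0:y1,x0:x1]=1;v,u=np.nonzero(m&k);return (u.mean(),v.mean()),len(u)
E
python3 - <<'E'
from h import *
t=cv2.imread("pics/top0.png")[:,:,::-1].copy();s=cv2.imread("pics/side0.png")[:,:,::-1].copy()
a,na=red(t,(280,235,390,270));b,nb=red(s,(310,225,345,255));print(a,na,b,nb,"knob",tri(a,b))
h=cv2.cvtColor(t,cv2.COLOR_RGB2HSV);m=((h[...,0]>17)&(h[...,0]<32)&(h[...,1]>70)&(h[...,2]>150)).astype(np.uint8)
m[:,:210]=0;m[:,396:]=0;m[:155]=0;m[280:]=0
c=max(cv2.findContours(m,0,2)[0],key=cv2.contourArea)
P=np.array([onz("top",*q[0],70)[:2] for q in cv2.convexHull(c)],np.float32)
r=cv2.minAreaRect(P);print("case",r,cv2.boxPoints(r).round(1).tolist())
cv2.imwrite("pics/tc.png",cv2.resize(t[225:285,270:390],None,fx=6,fy=6,interpolation=2)[:,:,::-1])
cv2.imwrite("pics/sc.png",cv2.resize(s[220:310,260:380],None,fx=6,fy=6,interpolation=2)[:,:,::-1])
E
```

```text
(np.float64(330.6857142857143), np.float64(251.05714285714285)) 35 (np.float64(332.875), np.float64(240.33333333333334)) 24 knob (array([541.81440566, -18.45707843, 147.54012401]), np.float64(0.8022761167870315))
case ((624.994873046875, 34.02442932128906), (224.82546997070312, 363.1488342285156), 3.1169397830963135) [[502.8999938964844, 209.1999969482422], [522.5999755859375, -153.39999389648438], [747.0999755859375, -141.1999969482422], [727.4000244140625, 221.39999389648438]]
```

View pics/tc.png

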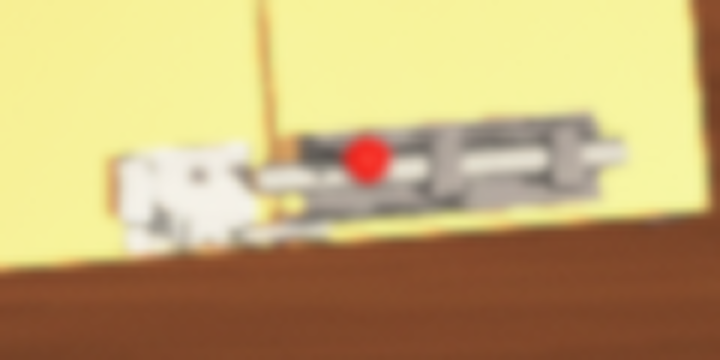

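View pics/sc.png

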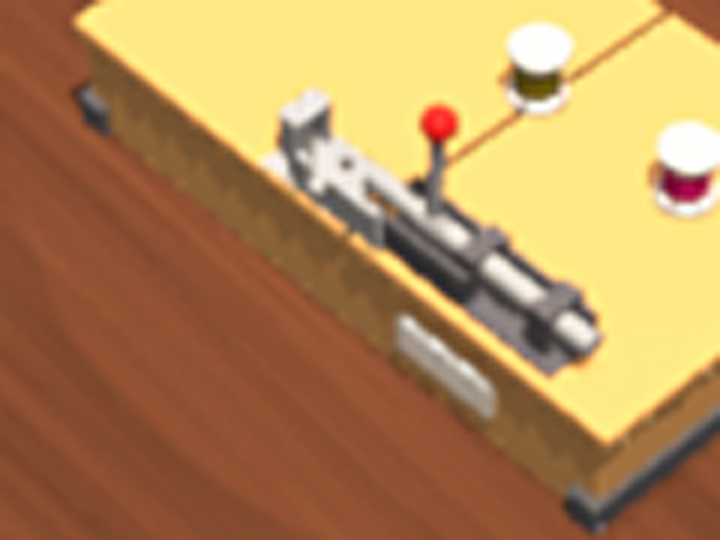

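The triangulated ball has z = 147.5 against an expected 148. In the case frame it is at x −86, y −48, so the handle is upright and the slide is about 12 mm. The case measures 225×363 mm at yaw 3.1°, which fits. The crops show a dark gap in the keeper at about top (160,215) and the ear at about side (305,105). I'll set the tool yaw and move over.

```bash
python3 -m jog '{"jaw":[60,60,60,60],"slide":[[0,0,0],[0,0,0],[0,0,0],[0,0,0]],"spin":[-0.85,-0.85,-0.85,-0.82]}' 10
python3 -m jog '{"jaw":[60,60,60,60,60,60,60,60,60,60],"slide":[[-0.46,-0.93,0],[-0.46,-0.93,0],[-0.46,-0.93,0],[-0.46,-0.93,0],[-0.46,-0.93,0],[-0.46,-0.93,0],[-0.46,-0.93,0],[-0.46,-0.93,0],[-0.46,-0.93,0],[-0.46,-0.93,0]],"spin":[0,0,0,0,0,0,0,0,0,0]}'
cat >> h.py <<'E'
Y=np.radians(3.117);C=np.array([625,34.02]);A=np.array([[np.cos(Y),np.sin(Y)],[-np.sin(Y),np.cos(Y)]])
def case(p): return np.r_[A@(np.asarray(p)[:2]-C),p[2]].round(1)
def world(c): return np.r_[A.T@np.asarray(c[:2])+C,c[2]]
E
python3 - <<'E'
from h import *
T=lambda x,y:(270+(x+.5)/6-.5,225+(y+.5)/6-.5); S=lambda x,y:(260+(x+.5)/6-.5,220+(y+.5)/6-.5)
print("dark spot",case(onz("top",*T(160,215),94)),"ear top",case(onz("side",*S(305,105),112)),"keeper right end",case(onz("top",*T(325,232),94)),case(onz("side",*S(382,222),94)))
for y in(-10,0,5,10,20): print(y,[(6*(proj("top",world((-106,y,94)))-[270,225])).round(),(6*(proj("side",world((-106,y,94)))-[260,220])).round()])
print("TCP",case(env.state()["ee_pos"]),env.state()["ee_rot"])
E
```

```text
time_s: 0.5
ee_pos: [232.7, 525.5, 213.5]
ee_rot: [-179.9, -0.0, -176.6]
force: [0.3, 0.6, -0.5]
gripper_width: 62.3
gripper_force: 0.0
time_s: 1.5
ee_pos: [385.8, 253.3, 213.7]
ee_rot: [-180.0, -0.0, -176.9]
force: [0.8, 0.6, 0.3]
gripper_width: 59.9
gripper_force: 0.0
dark spot [-97.1  29.1  94. ] ear top [-96.9  27.7 112. ] keeper right end [-108.4  -31.9   94. ] [-109.7  -36.9   94. ]
-10 [array([264., 228.]), array([344., 183.])]
0 [array([237., 230.]), array([329., 172.])]
5 [array([224., 231.]), array([322., 166.])]
10 [array([210., 232.]), array([314., 160.])]
20 [array([184., 234.]), array([299., 149.])]
TCP [-226.9  232.   213.7] [-1.79986673e+02 -2.78706540e-02 -1.76914258e+02]
```

```bash
python3 -m jog '{"jaw":[60,60,60,60,60,60,60,60,60,60],"slide":[[-0.47,-0.93,0],[-0.47,-0.93,0],[-0.47,-0.93,0],[-0.47,-0.93,0],[-0.47,-0.93,0],[-0.47,-0.93,0],[-0.47,-0.93,0],[-0.47,-0.93,0],[-0.47,-0.93,0],[-0.47,-0.93,0]],"spin":[0,0,0,0,0,0,0,0,0,0]}'
python3 -m jog '{"jaw":[60,60,60],"slide":[[0,0,0.5],[0,0,0.3],[0,0,0]],"spin":[0,0,0]}'
python3 - <<'E'
from h import *
print("TCP",case(env.state()["ee_pos"]))
cv2.imwrite("pics/s1.png",cv2.resize(env.grab_frame("side")[180:300,250:410],None,fx=5,fy=5,interpolation=2)[:,:,::-1])
E
```

```text
time_s: 2.5
ee_pos: [541.6, -17.6, 213.5]
ee_rot: [180.0, -0.0, -176.9]
force: [-0.0, 0.9, 0.4]
gripper_width: 59.7
gripper_force: 0.0
time_s: 2.8
ee_pos: [539.9, -16.2, 188.1]
ee_rot: [180.0, -0.2, -176.9]
force: [0.0, -0.3, 0.7]
gripper_width: 60.4
gripper_force: 0.0
TCP [-87.7 -45.5 188.1]
```

View pics/s1.png

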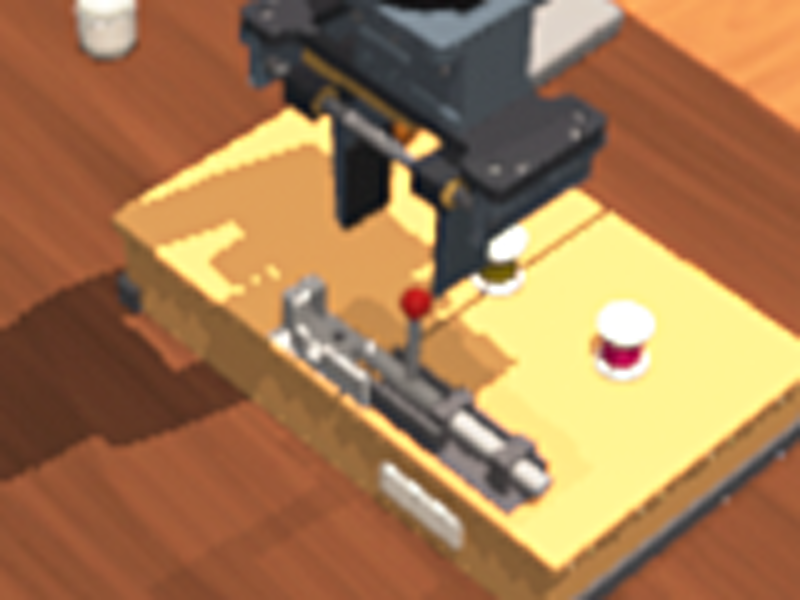

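The side view shows the fingers open above the ball at (415,302). The keeper is clear, with the ear at (300,290) and a dark gap near (313,348), which suggests case y of about 5–10. Next: descend and pinch.

```bash
python3 -m jog '{"jaw":[60,60,60,60,60,60],"slide":[[0,0,0.5],[0,0,0.5],[0,0,0.5],[0,0,0.25],[0,0,0],[0,0,0]],"spin":[0,0,0,0,0,0]}'
python3 -m jog '{"jaw":[40,30,20,10,10,10,10,10,10,10],"slide":[[0,0,0],[0,0,0],[0,0,0],[0,0,0],[0,0,0],[0,0,0],[0,0,0],[0,0,0],[0,0,0],[0,0,0]],"spin":[0,0,0,0,0,0,0,0,0,0]}' 8
python3 -c "
from h import *
print(case(env.state()['ee_pos']))"
```

```text
time_s: 3.45
ee_pos: [541.8, -16.1, 138.2]
ee_rot: [-180.0, 0.1, -176.9]
force: [-0.2, -0.3, -0.4]
gripper_width: 60.1
gripper_force: 0.0
time_s: 4.45
ee_pos: [541.4, -16.6, 137.5]
ee_rot: [-180.0, 0.0, -176.9]
force: [-0.1, -3.2, 1.0]
gripper_width: 17.0
gripper_force: 8.0
[-86.2 -46.  137.5]
```

```bash
python3 -m jog '{"jaw":[10,10,10,10,10,10,10,10],"slide":[[0,0.18,0],[0,0.18,0],[0,0.18,0],[0,0.18,0],[0,0.18,0],[0,0.18,0],[0,0,0],[0,0,0]],"spin":[0,0,0,0,0,0,0,0]}' 20
python3 -m jog '{"jaw":[10,10,10,10,10,10,10,10,10,10],"slide":[[0.165,0,0.007],[0.164,0,0.02],[0.162,0,0.032],[0.16,0,0.045],[0.154,0,0.058],[0.15,0,0.07],[0.142,0,0.082],[0.136,0,0.093],[0.13,0,0.104],[0,0,0]],"spin":[0,0,0,0,0,0,0,0,0,0]}'
python3 - <<'E'
from h import *
print(case(env.state()['ee_pos']))
cv2.imwrite("pics/s2.png",cv2.resize(env.grab_frame("side")[180:300,250:410],None,fx=5,fy=5,interpolation=2)[:,:,::-1])
E
```

```text
time_s: 5.25
ee_pos: [539.6, 17.1, 137.5]
ee_rot: [179.9, 0.0, -176.9]
force: [0.6, 1.1, 2.5]
gripper_width: 16.0
gripper_force: 20.0
time_s: 6.25
ee_pos: [497.4, 13.7, 121.3]
ee_rot: [180.0, -0.1, -176.9]
force: [-1.3, 2.6, 1.3]
gripper_width: 16.3
gripper_force: 20.0
[-128.5  -13.4  121.3]
```

View pics/s2.png

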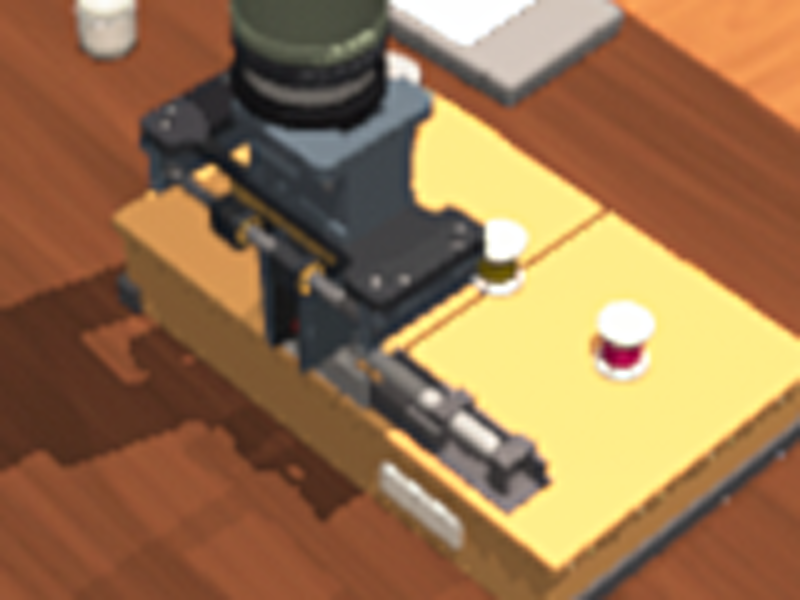

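The arm is holding the ball (visible at (290,325) between the fingers) with slide about 46 mm and turn about 0.75. Lower gently until it touches.

```bash
python3 -m jog '{"jaw":[10,10,10,10,10,10],"slide":[[0.045,0,0.043],[0.044,0,0.045],[0.042,0,0.046],[0.041,0,0.047],[0.04,0,0.048],[0,0,0]],"spin":[0,0,0,0,0,0]}'
python3 -m jog '{"jaw":[10,10,10,10],"slide":[[0.039,0,0.049],[0.038,0,0.05],[0,0,0],[0,0,0]],"spin":[0,0,0,0]}'
python3 -m jog '{"jaw":[10,10,10,10],"slide":[[0.037,0,0.05],[0.035,0,0.051],[0,0,0],[0,0,0]],"spin":[0,0,0,0]}'
python3 -c "
from h import *
print(case(env.state()['ee_pos']))"
```

```text
time_s: 6.9
ee_pos: [491.7, 13.4, 114.9]
ee_rot: [180.0, -0.1, -176.9]
force: [-2.9, 2.8, 3.6]
gripper_width: 16.2
gripper_force: 20.0
time_s: 7.3
ee_pos: [489.7, 13.3, 112.0]
ee_rot: [180.0, -0.1, -176.9]
force: [-4.6, 2.3, 3.6]
gripper_width: 16.4
gripper_force: 20.0
time_s: 7.7
ee_pos: [487.9, 13.2, 109.0]
ee_rot: [180.0, -0.0, -176.9]
force: [-4.5, 2.1, 3.4]
gripper_width: 16.0
gripper_force: 20.0
[-138.1  -13.4  109. ]
```

```bash
python3 -m jog '{"jaw":[10,10,10,10],"slide":[[0.06,0,0.034],[0.034,0,0.051],[0,0,0],[0,0,0]],"spin":[0,0,0,0]}'
python3 -m jog '{"jaw":[10,10,10],"slide":[[0.03,0,0.052],[0,0,0],[0,0,0]],"spin":[0,0,0]}'
python3 -c "
from h import *
print(case(env.state()['ee_pos']))"
```

```text
time_s: 8.1
ee_pos: [486.2, 13.1, 106.8]
ee_rot: [180.0, 0.1, -176.9]
force: [1.6, 2.7, 0.6]
gripper_width: 16.2
gripper_force: 20.0
time_s: 8.4
ee_pos: [485.2, 13.0, 105.4]
ee_rot: [-180.0, 0.1, -176.9]
force: [2.9, 2.5, 1.0]
gripper_width: 16.5
gripper_force: 20.0
[-140.7  -13.4  105.4]
```

```bash
python3 -m jog '{"jaw":[10,10,10],"slide":[[0.028,0,0.054],[0,0,0],[0,0,0]],"spin":[0,0,0]}'
python3 -c "
from h import *
print(case(env.state()['ee_pos']))"
```

```text
time_s: 8.7
ee_pos: [484.3, 12.9, 103.9]
ee_rot: [-180.0, 0.1, -176.9]
force: [4.4, 2.5, 2.6]
gripper_width: 16.5
gripper_force: 20.0
[-141.6  -13.4  103.9]
```

Contact begins at about 4 N. Slide along under this light load.

```bash
for i in 1; do python3 -m jog '{"jaw":[10,10,10,10,10],"slide":[[0,0.035,0],[0,0.035,0],[0,0.035,0],[0,0.035,0],[0,0,0]],"spin":[0,0,0,0,0]}'; done
python3 -m jog '{"jaw":[10,10,10,10,10],"slide":[[0,0.035,0],[0,0.035,0],[0,0.035,0],[0,0.035,0],[0,0,0]],"spin":[0,0,0,0,0]}'
python3 -c "
from h import *
print(case(env.state()['ee_pos']))"
```

```text
time_s: 9.2
ee_pos: [484.2, 14.5, 103.8]
ee_rot: [-179.7, 0.1, -176.8]
force: [5.2, -6.6, 3.3]
gripper_width: 16.5
gripper_force: 20.0
time_s: 9.7
ee_pos: [484.0, 18.5, 103.8]
ee_rot: [-179.7, 0.1, -176.8]
force: [4.5, -6.7, 2.7]
gripper_width: 16.3
gripper_force: 20.0
[-141.7   -7.9  103.8]
```

```bash
python3 -m jog '{"jaw":[10,10,10,10],"slide":[[0,0.035,0],[0,0.035,0],[0,0.035,0],[0,0,0]],"spin":[0,0,0,0]}'
python3 -m jog '{"jaw":[10,10,10,10],"slide":[[0,0.035,0],[0,0.035,0],[0,0.035,0],[0,0,0]],"spin":[0,0,0,0]}'
```

```text
time_s: 10.1
ee_pos: [483.9, 21.6, 103.8]
ee_rot: [-179.7, 0.1, -176.8]
force: [4.2, -8.3, 2.3]
gripper_width: 16.2
gripper_force: 20.0
time_s: 10.5
ee_pos: [483.6, 24.9, 103.8]
ee_rot: [-179.7, 0.1, -176.8]
force: [4.8, -7.2, 3.5]
gripper_width: 16.2
gripper_force: 20.0
```

```bash
python3 -m jog '{"jaw":[10,10,10,10],"slide":[[0,0.035,0],[0,0.035,0],[0,0.03,0],[0,0,0]],"spin":[0,0,0,0]}'
python3 -c "
from h import *
print(case(env.state()['ee_pos']))"
```

```text
time_s: 10.9
ee_pos: [482.8, 29.4, 103.0]
ee_rot: [-179.9, 0.0, -176.9]
force: [5.7, -2.5, -1.6]
gripper_width: 16.7
gripper_force: 20.0
[-142.3    3.1  103. ]
```

The z force dropped and the tool sank 0.8 mm, so the bar is at the notch (case y about 3). Turn down carefully, watching for z force.

```bash
python3 -m jog '{"jaw":[10,10,10,10],"slide":[[0.012,0,0.04],[0.012,0,0.04],[0,0,0],[0,0,0]],"spin":[0,0,0,0]}'
python3 -c "
from h import *
print(case(env.state()['ee_pos']))"
```

```text
time_s: 11.3
ee_pos: [481.3, 30.1, 100.7]
ee_rot: [-180.0, -0.1, -176.9]
force: [3.3, -3.3, -2.5]
gripper_width: 16.8
gripper_force: 20.0
[-143.7    3.9  100.7]
```

```bash
python3 -m jog '{"jaw":[10,10,10,10,10],"slide":[[0.022,0,0.07],[0.015,0,0.07],[0.01,0,0.07],[0,0,0],[0,0,0]],"spin":[0,0,0,0,0]}'
python3 -c "
from h import *
print(case(env.state()['ee_pos']))"
```

```text
time_s: 11.8
ee_pos: [478.5, 30.4, 94.3]
ee_rot: [180.0, -0.2, -176.9]
force: [-3.4, -2.5, 1.7]
gripper_width: 16.1
gripper_force: 20.0
[-146.5    4.4   94.3]
```

```bash
python3 -m jog '{"jaw":[10,10,10,10,10,10],"slide":[[0.01,0,0.09],[0.01,0,0.09],[0,0,0.09],[0,0,0.09],[0,0,0],[0,0,0]],"spin":[0,0,0,0,0,0]}'
python3 -c "
from h import *
print(case(env.state()['ee_pos']))"
```

```text
time_s: 12.4
ee_pos: [476.6, 30.4, 83.0]
ee_rot: [180.0, -0.4, -176.9]
force: [-5.8, -2.5, 1.3]
gripper_width: 16.4
gripper_force: 20.0
[-148.4    4.4   83. ]
```

```bash
python3 -m jog '{"jaw":[10,10,10,10,10],"slide":[[0.03,0,0.07],[0,0,0.07],[0,0,0.07],[0,0,0],[0,0,0]],"spin":[0,0,0,0,0]}'
python3 -m jog '{"jaw":[10,10,10,10],"slide":[[0,0,0.05],[0,0,0.05],[0,0,0],[0,0,0]],"spin":[0,0,0,0]}'
python3 -c "
from h import *
print(case(env.state()['ee_pos']))"
```

```text
time_s: 12.9
ee_pos: [476.2, 30.3, 76.9]
ee_rot: [180.0, -0.3, -176.9]
force: [-4.9, -3.1, 0.4]
gripper_width: 16.3
gripper_force: 20.0
time_s: 13.3
ee_pos: [476.3, 30.3, 73.9]
ee_rot: [180.0, -0.3, -176.9]
force: [-5.3, -3.0, 0.6]
gripper_width: 16.6
gripper_force: 20.0
[-148.7    4.4   73.9]
```

```bash
python3 -m jog '{"jaw":[10,10,10,10],"slide":[[0,0,0.05],[0,0,0.03],[0,0,0],[0,0,0]],"spin":[0,0,0,0]}'
python3 -m jog '{"jaw":[10,10,10],"slide":[[0,0,0.05],[0,0,0],[0,0,0]],"spin":[0,0,0]}'
python3 -c "
from h import *
print(case(env.state()['ee_pos']))"
```

```text
time_s: 13.7
ee_pos: [476.4, 30.3, 71.5]
ee_rot: [180.0, -0.3, -176.9]
force: [-4.3, -2.0, -0.2]
gripper_width: 16.3
gripper_force: 20.0
time_s: 14.0
ee_pos: [476.5, 30.3, 70.0]
ee_rot: [180.0, -0.3, -176.9]
force: [-4.7, -2.4, 0.2]
gripper_width: 16.4
gripper_force: 20.0
[-148.4    4.4   70. ]
```

```bash
python3 -m jog '{"jaw":[10,10,10],"slide":[[0,0,0.05],[0,0,0],[0,0,0]],"spin":[0,0,0]}'
python3 -m jog '{"jaw":[10,10,10],"slide":[[0,0,0.05],[0,0,0],[0,0,0]],"spin":[0,0,0]}'
python3 - <<'E'
from h import *
print(case(env.state()['ee_pos']))
s=env.grab_frame("side")[200:290,250:370]; t=env.grab_frame("top")[220:290,260:380]
cv2.imwrite("pics/s3.png",cv2.resize(np.vstack([s]),None,fx=6,fy=6,interpolation=2)[:,:,::-1])
E
```

```text
time_s: 14.3
ee_pos: [476.6, 30.3, 68.6]
ee_rot: [180.0, -0.3, -176.9]
force: [-5.4, -2.0, -0.3]
gripper_width: 16.4
gripper_force: 20.0
time_s: 14.6
ee_pos: [476.9, 30.4, 67.2]
ee_rot: [180.0, -0.2, -176.9]
force: [-4.5, -2.0, 0.4]
gripper_width: 16.4
gripper_force: 20.0
[-148.1    4.4   67.2]
```

View pics/s3.png

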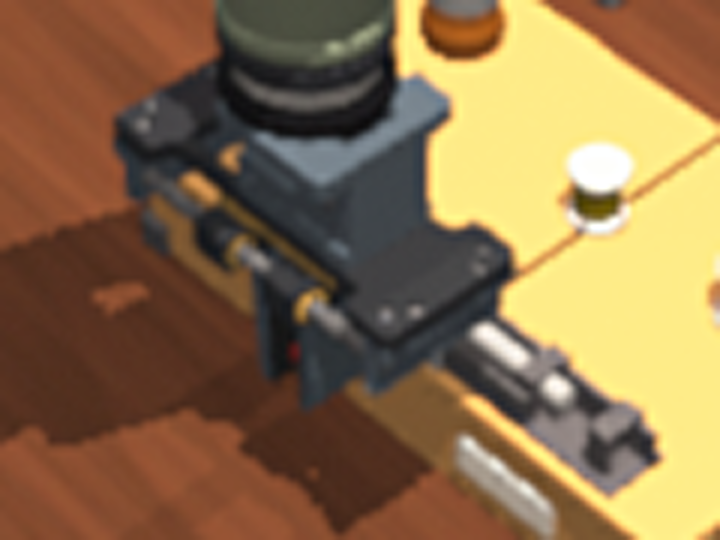

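Run:
```python
from h import *
im=env.grab_frame("side");a,n=red(im,(285,245,310,270));o,d=ray("side",*a)
print(a,n)
oc=np.r_[A@(o[:2]-C),o[2]];dc=np.r_[A@d[:2],d[2]]
for y in(0,4.4): print(oc+dc*(y-oc[1])/dc[1])
```

```text
(np.float64(nan), np.float64(nan)) 0
[nan nan nan]
[nan nan nan]h.py:16: RuntimeWarning: Mean of empty slice.
  k=np.zeros_like(m);x0,y0,x1,y1=box;k[y0:y1,x0:x1]=1;v,u=np.nonzero(m&k);return (u.mean(),v.mean()),len(u)
  ret = ret.dtype.type(ret / rcount)
```

Run:
```python
from h import *
im=env.grab_frame("side").astype(int)[245:270,285:310];w=np.clip(im[...,0]-1.8*im[...,2]-10,0,None)*(im[...,1]<45);v,u=np.nonzero(w>15);print(sorted(set(zip(u+285,v+245,w[v,u])),key=lambda t:-t[2])[:12])
oc=lambda a:(lambda o,d:(np.r_[A@(o[:2]-C),o[2]],np.r_[A@d[:2],d[2]]))(*ray("side",*a))
for a in((298.8,258.3),):
  o,d=oc(a)
  for x in(-150,-155): print(o+d*(x-o[0])/d[0])
print(proj("side",world((-148,4.4,86))),proj("side",world((-148,4.4,76))),proj("side",world((-148,4.4,96))))
```

```text
[(np.int64(299), np.int64(258), np.float64(23.799999999999997)), (np.int64(298), np.int64(258), np.float64(19.4)), (np.int64(292), np.int64(268), np.float64(17.4)), (np.int64(294), np.int64(265), np.float64(17.4)), (np.int64(291), np.int64(262), np.float64(16.6)), (np.int64(291), np.int64(263), np.float64(16.4)), (np.int64(291), np.int64(269), np.float64(15.799999999999997)), (np.int64(285), np.int64(269), np.float64(15.600000000000001)), (np.int64(292), np.int64(267), np.float64(15.600000000000001)), (np.int64(292), np.int64(262), np.float64(15.600000000000001)), (np.int64(292), np.int64(264), np.float64(15.600000000000001)), (np.int64(290), np.int64(263), np.float64(15.600000000000001))]
[-150.          16.9114616   74.1751859]
[-155.           10.98835582   82.55467637]
[302.3413431  257.45019279] [302.40397506 259.95984571] [302.27800357 254.91218809]
```

```bash
python3 -m jog '{"jaw":[10,10,10],"slide":[[0,0,0.06],[0,0,0],[0,0,0]],"spin":[0,0,0]}'
python3 -m jog '{"jaw":[10,10,10],"slide":[[0,0,0.06],[0,0,0],[0,0,0]],"spin":[0,0,0]}'
```

```text
time_s: 15.1
ee_pos: [477.1, 30.4, 65.7]
ee_rot: [180.0, -0.2, -176.9]
force: [-5.0, -3.1, 2.5]
gripper_width: 16.7
gripper_force: 20.0
time_s: 15.4
ee_pos: [477.3, 30.4, 64.2]
ee_rot: [180.0, -0.2, -176.9]
force: [-4.7, -1.2, 5.5]
gripper_width: 16.4
gripper_force: 20.0
```

Floor contact at about 5 N. Release, lift and check.

```bash
python3 -m jog '{"jaw":[20,30,40,50,50,50,50],"slide":[[0,0,0],[0,0,0],[0,0,0],[0,0,0],[0,0,0],[0,0,0],[0,0,0]],"spin":[0,0,0,0,0,0,0]}'
python3 -m jog '{"jaw":[50,50,50,50,50,50,50,50,50,50],"slide":[[0.1,0,-0.3],[0.3,0,-0.5],[0.5,0,-0.9],[0.8,0,-0.9],[0.9,0,-0.9],[0.9,0,-0.9],[0.9,0,-0.9],[0.4,0,-0.4],[0,0,0],[0,0,0]],"spin":[0,0,0,0,0,0,0,0,0,0]}'
python3 - <<'E'
from h import *
im=env.grab_frame("side");t=env.grab_frame("top")
cv2.imwrite("pics/s4.png",cv2.resize(im[200:290,250:370],None,fx=6,fy=6,interpolation=2)[:,:,::-1])
cv2.imwrite("pics/t4.png",cv2.resize(t[230:290,260:360],None,fx=6,fy=6,interpolation=2)[:,:,::-1])
E
```

```text
time_s: 16.1
ee_pos: [478.9, 30.4, 64.2]
ee_rot: [180.0, 0.0, -176.9]
force: [0.1, -1.0, -0.7]
gripper_width: 49.6
gripper_force: 0.0
time_s: 17.1
ee_pos: [335.2, 22.7, 235.4]
ee_rot: [180.0, 0.1, -176.9]
force: [0.5, 0.7, 0.2]
gripper_width: 50.2
gripper_force: 0.0
```

View pics/s4.png

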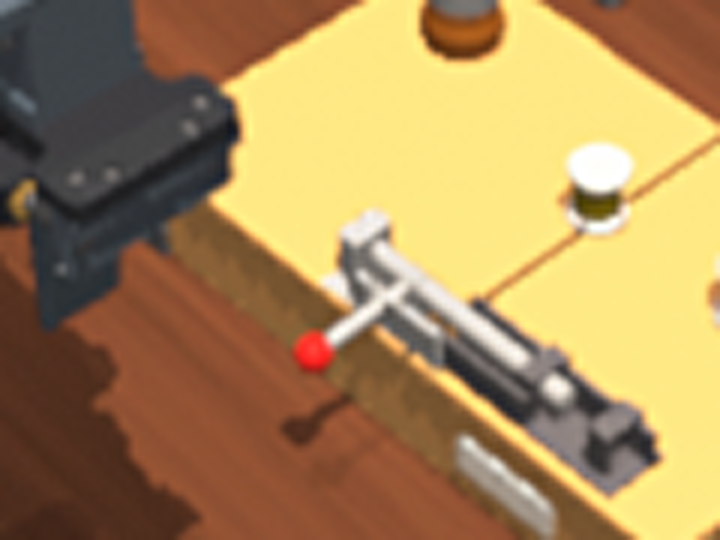

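The ball hangs in front of the case at (314,350), with the bar down in the notch. I'll hand in if the triangulation agrees.

Run:
```python
from h import *
b,n=red(env.grab_frame("side"),(290,245,315,270));a,m=red(env.grab_frame("top"),(280,255,330,290));p,e=tri(a,b);c=case(p)
th=np.arctan2(-86-c[0],c[2]-86);print(a,m,b,n,c,e,"turn",th,"slide",c[1]+60)
if th>1.5 and 48<c[1]+60<82: print(env.job_done())
```

```text
(np.float64(309.37254901960785), np.float64(282.8235294117647)) 51 (np.float64(301.75), np.float64(258.34375)) 32 [-149.8    4.3   83.9] 0.8356970632824978 turn 1.6036998079539144 slide 64.3
the job is handed in; nothing more can be done
None
```

The case is bolted shut and the job handed in: the bolt is across at about 64 mm and the handle is down in the notch at about 1.60 rad (both from the cameras), released with the arm clear; measured tool force stayed below about 11 N.

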